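# Lock the sample carrier

### The arm

A 6-joint arm with a two-finger parallel gripper is mounted at the origin on the work surface. World frame = base frame: x ahead of the robot, y to its left, z up, the work surface at z = 0. Lengths are in m, angles in degrees, forces in N, time in s.
With the tool pointing down it reaches from about 0.35 to 0.875 m from the base axis. Payload 4.2 kg.
Tool frame: the origin (TCP) lies midway between the tips of the shut fingers; the grasp point (between the pads) lies 19 mm behind it; z points along the fingers, y is the direction in which the jaws open and shut (so a half turn about z gives the same grasp; the last joint's range is limited). The gripper opens to 87 mm and grips with 3 to 60 N. Pads are 19 mm wide; open, the fingers measure 117 mm over their backs; the gripper's body (75 mm by 190 mm) begins 51 mm behind the grasp point.
Start: joints at [85.29, 22.042, 0.453, 0, -68.411, -14.817], TCP at [0.209, 0.589, 0.223] pointing down, gripper open.
Joint ranges: [-179.83, 179.83], [-69.29, 118.12], [-61.27, 80.66], [-181.25, 117.63], [-171.15, -9.14], [-177.46, 177.46]. Speed limits (degrees/s): [159.86, 159.86, 180, 180, 180, 180].

### API

Orientations are given as a 3x3 rotation matrix whose columns are the frame's x, y, z axes.
In Python, from station import r gives the robot as it stands.
- The arm moves only by the tool carry_out, never from a script. Its argument "steps" is a list of rows, each a list of 2 entries, a list of its own where there are three numbers: the shift along the tool's x, y, z in cm, then the turn about the tool's z in degrees. In form: [[[x, y, z], twist], ...]. A call has 1 to 20 rows; each row is the pose to reach, as a shift and turn from the pose measured when the call began, along the tool's axes at that moment; what a row does not reach only later rows make up. A row lasts 1/10 s, in which the tool goes at most 50 mm and 8.59 degrees, less where a joint would pass 70% of its speed; a pose out of reach is approached as far as the arm can. A call with a gripper value outside its range is refused whole. "gripper" is the gripper's target within -1 to 1 (fully open at 1, half-way at 0, shut at -1), set as the call begins (left out, the last holds). The fingers move at their own pace and stop on an object; the grip force is fixed at half the most. Time passes only in rows, so rows that repeat a pose let the fingers close. It gives the time, the measured TCP pose, the force and the opening at its end, in the units of the state.
- r.sense(): the state, without advancing time (a new reading comes with each control period).
- r.capture(name): name is "scene" or "top"; returns the picture (384x512x3 uint8, red, green, blue); there is no depth.
- r.calibration(name): a dict with "camera_matrix" (3x3 intrinsics, pixels), "world_from_camera" (4x4, takes a point from camera to world coordinates). Camera axes: x right, y up, looking along -z (the intrinsics and any distortion apply to the point x, -y, -z); pixel columns grow to the right and rows downward; lengths in m; the calibration is good to about 2 mm. A picture is of the moment at which its call begins. calibration takes no time and is no camera call.
- r.finish_job(): hands the job in, once; it reports no verdict.
Trained networks look in the newest picture that a camera, given by its name, has taken for a name from the list of things; names that differ only in an ending like _2 or _b are one class to them, and where a whole thing is asked for, a point or a joint stands for the part that bears it (a point fixed in the world has none). Each returns a list of dicts, best first, with "confidence" (0 to 1); they miss things now and then, are a little off and sometimes report something else, mostly with a low value. They report only what shows in the picture. A call takes as long as a camera call. They do not tell look-alikes from the thing itself.
- r.cut_out(camera, target): "pixels" (384x512 bool, what is visible of it).
- r.place_of(camera, target): "centre" ([x, y, z] in m, in world coordinates, good to about 4 mm: a listed point, or the origin of a listed thing).
The state is a dict: "time_s": time; "joints": joint angles; "joint_velocities": joint speeds; "effort": joint torques, N m; "tcp_pos": TCP position; "ee_rot": TCP orientation; "wrist_force": force on the tool from outside, world axes, zero at the start; "moment": the same for the moment, N m; "gripper_width": opening from 0.0 (shut) to 1.0 (fully open).
Only numpy, scipy, OpenCV 4.12 (cv2) and the standard library are available. Lean on these libraries where they do the work, as an engineer would, in place of code of your own. Each camera call takes 0.05 s, during which the arm holds its last target. There are 200 camera calls.

### The job

The blue-and-white sample carrier is about to leave the lab: swing its steel hasp over from the lid so that it hangs shut over the staple on the carrier's front. Then take the yellow-handled locking pin from the white rack and put it straight down through the staple's loop until its collar rests on the staple, and let go.

Things in the scene. Friction and masses are not known exactly. Their poses are not given: they have to be found in the camera images.
- hasp (a joint): Hasp angle. Slotted steel plate, 80 g, 66 mm wide, 3 mm thick, with a red 10 mm rod along its end, 80 mm from the hinge; slot 46 mm wide, 16 to 58 mm from the hinge. 0 = hangs down on the carrier's front, staple sticking out through the slot; pi = upright; 3.75 = stop, leaning back over the lid (start). Free hinge: pushed from behind past upright, it falls shut by itself.
- hasp_hinge (a point): Middle of the hasp's hinge axis, level with the lid's top, 4 mm in front of the carrier's front face. Axes: x straight out of the front face (away from the lid), y along the hinge axis, z up. The carrier is a fixed blue box with white lid, 170 mm deep (x), 220 wide (y), 130 high, front centred on the hinge; the lid is flat.
- staple (a point): Centre of the staple's vertical 26 x 26 mm square hole, at the staple's upper face. The staple is a level steel ring, 40 mm wide and 6 mm thick, sticking out 46 mm from the carrier's front face; its upper face is 25 mm below the lid's top, the hole's centre 25 mm in front of the face. Axes as hasp_hinge.
- pin_handle (a point): Centre of the pin's upright yellow handle, 20 mm diameter, 60 tall; z up the pin, 120 g. Below it a collar, 38 mm diameter, underside 34 mm below this point, then a straight 11 mm shank with tapered tip, tip 89 mm below this point. Starts in one of 3 holes (in line, 70 mm apart) of a fixed white rack 210 x 60 x 70 mm, long side within 9 degrees of world x. Seated: this point 34 mm above staple.
Not all that is in view belongs to the job. What is shaped like the part that bears pin_handle but green, pink or purple is not meant.

How it is judged:
By the outcome, as a careful person would: the job done as asked, in the order asked, and still so for the second after the job is handed in, with the robot touching nothing.
It also fails if it takes over 51 s, if anything falls off the work surface, if the arm or the gripper's body presses on something with over 40 N, if the wrist force passes 120 N, or if a joint passes its speed limit or range.

## Working session

There is one attempt and no reset: what is moved stays moved. The work goes in short steps, Python scripts to look and compute and a tool call to move; the robot and the scene stay as the last step left them, time stands still between calls to the robot, and variables do not carry over. Pictures are saved under pics/ and viewed, about 8 in all and at most 12, crops included, and the job is handed in when it is done.

Besides the shell and the picture viewer there is one more tool, called after ">>>" in YAML: its name, and indented under it one key for each argument. carry_out: Moves the arm, as the interface text tells. Its arguments: {"type":"object","properties":{"steps":{"type":"array","items":{"type":"array"}},"gripper":{"type":"number"}},"required":["steps"]}

```bash
mkdir -p pics
python3 - <<'E'
from station import r
import cv2,numpy as np
np.set_printoptions(precision=4,suppress=True)
for c in("scene","top"):
    im=r.capture(c); cv2.imwrite(f"pics/{c}0.png",im[...,::-1])
    k=r.calibration(c); print(c,k)
    for t in("hasp_hinge","staple","pin_handle"):
        print(t,[(np.round(d["centre"],4),round(d["confidence"],2)) for d in r.place_of(c,t)])
    for t in("hasp","pin_handle"):
        for d in r.cut_out(c,t):
            v,u=np.nonzero(d["pixels"]); print(t,round(d["confidence"],2),u.mean(),v.mean(),u.min(),u.max(),v.min(),v.max())
print(r.sense())
E
```

```text
scene {'camera_matrix': array([[355.7783,   0.    , 259.5015],
       [  0.    , 355.7783, 189.6683],
       [  0.    ,   0.    ,   1.    ]]), 'world_from_camera': array([[-0.1384, -0.7087,  0.6918,  1.1093],
       [ 0.9904, -0.0988,  0.0968,  0.0508],
       [-0.0003,  0.6986,  0.7155,  0.7188],
       [ 0.    ,  0.    ,  0.    ,  1.    ]])}
hasp_hinge [(array([0.5471, 0.0329, 0.1319]), 0.69)]
staple [(array([0.5687, 0.0243, 0.1028]), 0.69)]
pin_handle [(array([ 0.3921, -0.3338,  0.0879]), 0.76), (array([ 0.4816, -0.3312,  0.1024]), 0.56), (array([ 0.4216, -0.4128,  0.0915]), 0.53), (array([ 0.5225, -0.4318,  0.0852]), 0.52)]
hasp 0.89 291.08507462686566 174.30597014925374 273 308 156 197
pin_handle 0.8 145.6468253968254 171.31746031746033 139 154 158 182
pin_handle 0.6 127.61858974358974 161.92307692307693 120 135 146 180
pin_handle 0.58 158.21658986175115 156.02304147465438 152 166 142 170
pin_handle 0.51 104.6744966442953 186.0201342281879 96 113 171 204
top {'camera_matrix': array([[379.3558,   0.    , 251.8058],
       [  0.    , 379.3558, 191.0808],
       [  0.    ,   0.    
[... 675 characters left out ...]
235 248
pin_handle 0.61 394.79899497487435 230.94472361809045 386 405 225 238
pin_handle 0.49 365.0817307692308 208.4471153846154 357 374 202 216
{'time_s': 0.6, 'joints': array([ 85.2904,  22.0406,   0.4508,  -0.0008, -68.4123, -14.8155]), 'joint_velocities': array([-0.048 ,  0.0102, -0.0092,  0.0724, -0.0048,  0.042 ]), 'effort': array([ -0.0003, -39.0212,  18.7535,   4.2225,   0.0154,  -0.    ]), 'tcp_pos': array([0.2089, 0.589 , 0.2225]), 'ee_rot': array([[ 0.9425, -0.3342, -0.    ],
       [-0.3342, -0.9425, -0.    ],
       [-0.    ,  0.    , -1.    ]]), 'wrist_force': array([ 0.3727, -0.499 , -0.2733]), 'moment': array([-0.0345,  0.0032, -0.0295]), 'gripper_width': 1.0009001742926933}
```

Run:
```python
import cv2,numpy as np
a=cv2.imread("pics/scene0.png");b=cv2.imread("pics/top0.png")
cv2.imwrite("pics/scene1.png",cv2.resize(a[100:340,60:380],(800,600),interpolation=cv2.INTER_CUBIC))
cv2.imwrite("pics/top1.png",cv2.resize(b[80:290,150:430],(800,600),interpolation=cv2.INTER_CUBIC))
```

```text
(no output)
```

View pics/scene1.png

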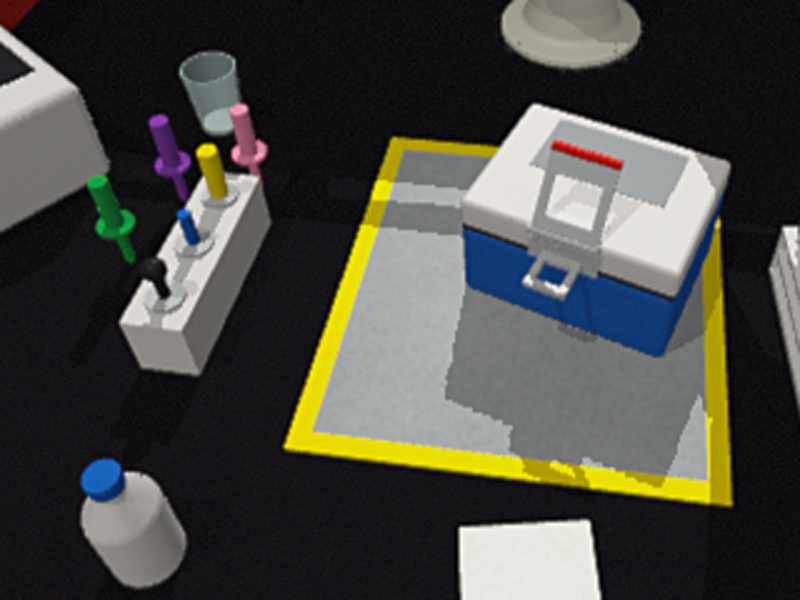

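View pics/top1.png

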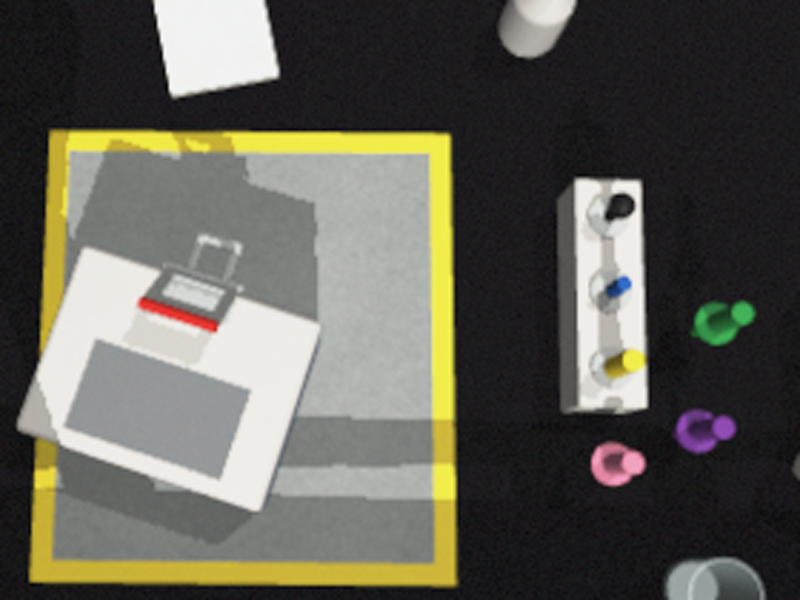

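Scene crop (2.5×, offset 60,100) and top crop (2.857×, offset 150,80): the hasp leans back over the lid with its red rod at scene crop (587,153). The staple is at (552,277).

Handle candidates in full scene pixels:
- yellow in the rack's end hole (145,169), at about (0.481,-0.333,0.104). This is the one described.
- pink (158,155), purple (127,162) and green (104,186), standing loose
- blue (135,190) and black (121,212) knobs in the rack's other holes

The crop confirms the yellow pin. Next I refine the carrier yaw and check the full view for obstacles.

```bash
cat > h.py <<'E'
from station import r
import cv2,numpy as np
np.set_printoptions(precision=4,suppress=True)
def ray(c,p):
    k=r.calibration(c);K=k["camera_matrix"];T=k["world_from_camera"]
    d=T[:3,:3]@[(p[0]-K[0,2])/K[0,0],-(p[1]-K[1,2])/K[1,1],-1];return T[:3,3],d
def onz(c,p,z):
    o,d=ray(c,p);return o+d*(z-o[2])/d[2]
def proj(c,P):
    k=r.calibration(c);K=k["camera_matrix"];T=np.linalg.inv(k["world_from_camera"])
    q=T[:3,:3]@P+T[:3,3];return np.array([K[0,0]*q[0]/-q[2]+K[0,2],K[1,1]*-q[1]/-q[2]+K[1,2]])
def meet(p1,p2):
    (o1,d1),(o2,d2)=ray("scene",p1),ray("top",p2)
    s=np.linalg.lstsq(np.c_[d1,-d2],o2-o1,rcond=None)[0];a=o1+s[0]*d1;b=o2+s[1]*d2
    return (a+b)/2,np.linalg.norm(a-b)
def tool(P,rot=None):
    s=r.sense();return (s["ee_rot"].T@(np.array(P)-s["tcp_pos"]))*100
def yaw():
    R=r.sense()["ee_rot"];return np.degrees(np.arctan2(R[1,0],R[0,0]))
E
python3 - <<'E'
from h import *
t=lambda p:np.array(p)/2.857+[150,80]; s=lambda p:np.array(p)/2.5+[60,100]
C=[onz("top",t(p),.13) for p in((82,248),(320,323),(260,511),(20,431))]
for c in C: print(c)
for a,b in((0,1),(1,2),(3,2),(0,3)):
    d=C[b]-C[a];print(np.linalg.norm(d),np.degrees(np.arctan2(d[1],d[0])))
print("front mid",(C[0]+C[1])/2)
print("rod",meet(s((552,146)),t((142,302))),meet(s((622,164)),t((215,325))))
print("staple outer front mid on z.103",onz("top",t((220,240)),.104),onz("scene",s((545,289)),.104))
a=cv2.imread("pics/scene0.png");b=cv2.imread("pics/top0.png")
cv2.imwrite("pics/both.png",cv2.resize(np.hstack([a,b]),(800,300),interpolation=cv2.INTER_AREA))
E
```

```text
[0.571  0.1364 0.13  ]
[ 0.5073 -0.0688  0.13  ]
[ 0.3493 -0.0196  0.13  ]
[0.4138 0.1825 0.13  ]
0.2148005835717966 -107.26007875115609
0.1654574563325304 162.71889618449492
0.21214888171380114 -107.69265819908892
0.16387632955318146 163.64795496359417
front mid [0.5391 0.0338 0.13  ]
rod (array([0.5138, 0.0429, 0.2149]), np.float64(0.05684902223641369)) (array([0.4976, 0.0476, 0.1775]), np.float64(0.06093935170620017))
staple outer front mid on z.103 [0.5849 0.0195 0.104 ] [0.59   0.0202 0.104 ]
```

View pics/both.png

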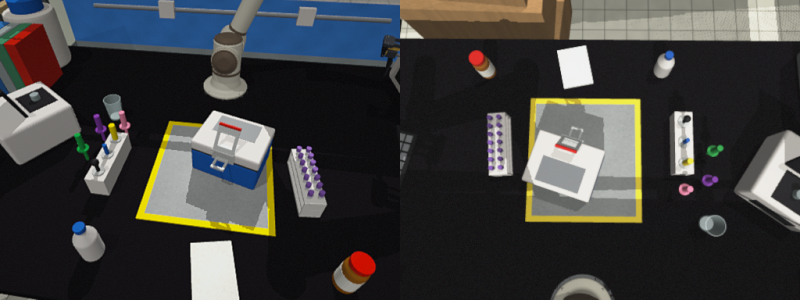

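The rod endpoints came out mismatched because left and right are swapped between the two cameras, so I ignore that result. The other measurements agree: carrier yaw about -17.4°, hinge about (0.547,0.0325,0.13), staple about (0.568,0.0265,0.105). The full views show nothing tall on the way. Next I move behind the hasp with the fingers shut.

>>> carry_out:
  gripper: -1
  steps:
    - [[4,4,0],-0.5]
    - [[8,7.8,0],-1]
    - [[11.5,11.3,0],-2]
    - [[15,14.7,0],-2]
    - [[18.5,18.1,0],-2]
    - [[22,21.6,0],-2]
    - [[25.5,25,0],-2]
    - [[29,28.4,0],-2]
    - [[32.5,31.9,0],-2]
    - [[36,35.3,0],-2]
    - [[39.5,38.8,0],-2]
    - [[42.3,41.5,0],-2]
    - [[42.3,41.5,0],-2]
    - [[42.3,41.5,0],-2]
    - [[42.3,41.5,2.5],-2]
    - [[42.3,41.5,4.3],-2]
    - [[42.3,41.5,4.3],-2]
    - [[42.3,41.5,4.3],-2]

```text
time_s: 2.4
tcp_pos: [0.4689, 0.0576, 0.1801]
ee_rot: [[0.954, -0.299, 0.001], [-0.299, -0.954, -0.0], [0.001, 0.0, -1.0]]
wrist_force: [0.9, -0.0, 0.4]
gripper_width: 0.007
```

Run:
```python
from h import *
im=np.hstack([r.capture("scene")[90:240,220:380],r.capture("top")[110:260,150:310]])
cv2.imwrite("pics/a.png",cv2.resize(im[...,::-1],(800,375),interpolation=cv2.INTER_CUBIC))
s=r.sense();print(s["time_s"],s["tcp_pos"],yaw(),s["wrist_force"],tool([.552,.031,.18]))
```

```text
2.5 [0.4695 0.0575 0.1808] -17.42858687148477 [-0.6984 -0.9637  0.9083] [8.667  0.0592 0.0973]
```

View pics/a.png

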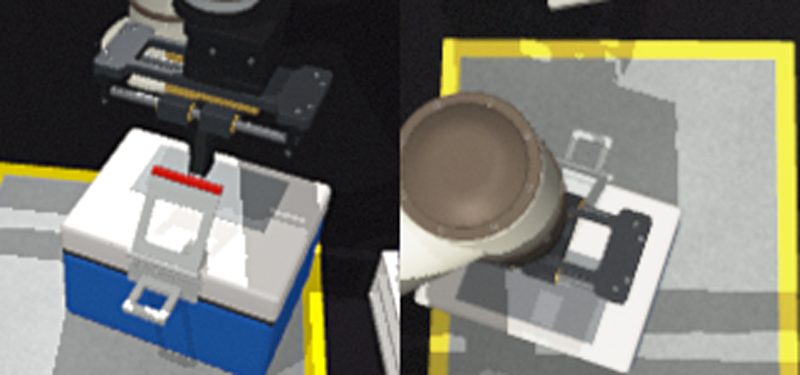

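The shut fingers stand behind the red rod (scene part, about (200,170)), close to its middle. I push forward.

>>> carry_out:
  steps:
    - [[1,0,0],0]
    - [[2,0,0],0]
    - [[3,0,0],0]
    - [[4,0,0],0]
    - [[5,0,0],0]
    - [[6,0,0],0]
    - [[7,0,0],0]
    - [[8,0,0],0]
    - [[9,0,0],0]
    - [[9.8,0,0],0]
    - [[9.8,0,0],0]
    - [[9.8,0,0],0]
    - [[9.8,0,0],0]
    - [[9.8,0,0],0]

```text
time_s: 3.9
tcp_pos: [0.5626, 0.0283, 0.1811]
ee_rot: [[0.954, -0.299, 0.002], [-0.299, -0.954, 0.001], [0.002, -0.001, -1.0]]
wrist_force: [0.7, -0.4, 0.4]
gripper_width: 0.01
```

Run:
```python
from h import *
im=np.hstack([r.capture("scene")[90:240,220:380],r.capture("top")[110:260,150:310]])
cv2.imwrite("pics/b.png",cv2.resize(im[...,::-1],(800,375),interpolation=cv2.INTER_CUBIC))
s=r.sense();print(s["time_s"],s["tcp_pos"],yaw(),s["wrist_force"])
```

```text
4.0 [0.5628 0.0283 0.1812] -17.410979639739033 [ 0.323  -0.6771  0.3653]
```

View pics/b.png

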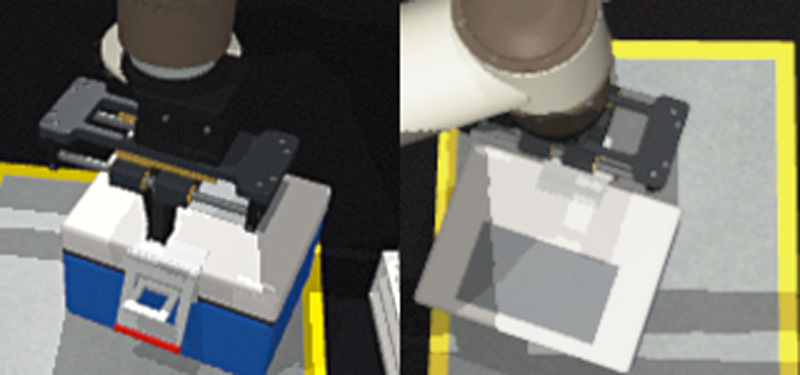

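The hasp now hangs on the front, with the red rod at the bottom and the staple through the slot (about (150,303)). Next I pin down the yellow handle by its colour.

Run:
```python
from h import *
P0=np.array([.481,-.333,.1035]);q=[]
for c in("scene","top"):
    im=r.capture(c);h=cv2.cvtColor(im,cv2.COLOR_RGB2HSV)
    m=cv2.inRange(h,(22,120,70),(33,255,255));u=proj(c,P0)
    M=np.zeros_like(m);x,y=u.astype(int);M[y-20:y+20,x-20:x+20]=m[y-20:y+20,x-20:x+20]
    b=cv2.moments(M,True);p=np.array([b["m10"]/b["m00"],b["m01"]/b["m00"]]);q.append(p);print(c,u,p,b["m00"])
print(meet(*q), onz("scene",q[0],.104),onz("top",q[1],.107))
```

```text
scene [145.1893 168.8565] [144.3536 166.989 ] 181.0
top [367.8871 205.8786] [368.4674 206.7826] 92.0
(array([ 0.4786, -0.3341,  0.1074]), np.float64(0.0019536936377771747)) [ 0.475  -0.3374  0.104 ] [ 0.4783 -0.3333  0.107 ]
```

>>> carry_out:
  gripper: 0.2
  steps:
    - [[0,0,-3],0]
    - [[0.2,2,-5],0]
    - [[0.5,6,-5],0]
    - [[0.8,10.5,-5],0]
    - [[1.2,15,-5],0]
    - [[1.5,19.5,-5],0]
    - [[1.9,24,-5],0]
    - [[2.2,28.5,-5],0]
    - [[2.5,33,-5],0]
    - [[2.8,36.5,-5],0]
    - [[2.8,37.1,-5],0]
    - [[2.8,37.1,-4],0]
    - [[2.8,37.1,-2],0]
    - [[2.8,37.1,0],0]
    - [[2.8,37.1,0],0]

```text
time_s: 5.6
tcp_pos: [0.4769, -0.3316, 0.1771]
ee_rot: [[0.955, -0.298, -0.004], [-0.298, -0.955, 0.005], [-0.005, -0.003, -1.0]]
wrist_force: [-1.0, -1.3, -1.1]
gripper_width: 0.598
```

Run:
```python
from h import *
im=np.hstack([r.capture("scene")[90:240,60:220],r.capture("top")[110:260,290:450]])
cv2.imwrite("pics/c.png",cv2.resize(im[...,::-1],(800,375),interpolation=cv2.INTER_CUBIC))
s=r.sense();print(s["time_s"],s["tcp_pos"],yaw(),s["wrist_force"],s["gripper_width"],tool([.479,-.334,.0905]))
```

```text
5.7 [ 0.4789 -0.3331  0.1806] -17.30644201729835 [ 0.1896 -0.527   0.6588] 0.6011020706592656 [0.0216 0.0914 9.0058]
```

View pics/c.png

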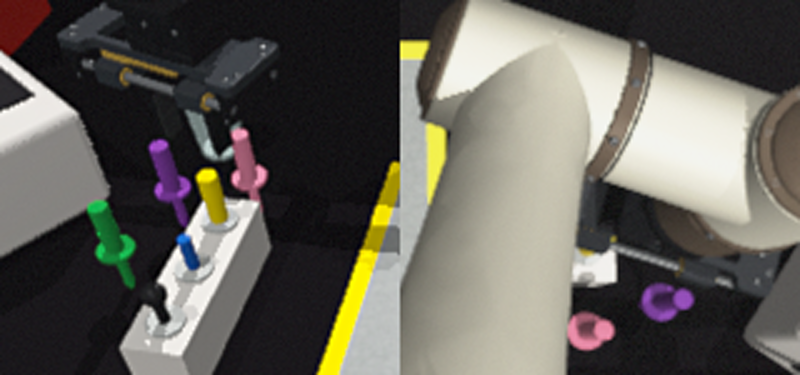

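The gripper hovers right above the yellow pin, which is at scene part (213,195), and it's clear of the pink and purple pins. I descend, grip and lift.

>>> carry_out:
  steps:
    - [[0,0.1,1.5],0]
    - [[0,0.1,3],0]
    - [[0,0.1,4.5],0]
    - [[0,0.1,6],0]
    - [[0,0.1,7.5],0]
    - [[0,0.1,8.5],0]
    - [[0,0.1,9],0]
    - [[0,0.1,9],0]
    - [[0,0.1,9],0]

```text
time_s: 6.6
tcp_pos: [0.4794, -0.3342, 0.0914]
ee_rot: [[0.955, -0.297, 0.003], [-0.297, -0.955, -0.0], [0.003, -0.001, -1.0]]
wrist_force: [-0.6, 0.0, -0.4]
gripper_width: 0.602
```

>>> carry_out:
  gripper: -1
  steps:
    - [[0,0,0],0]
    - [[0,0,0],0]
    - [[0,0,0],0]
    - [[0,0,0],0]
    - [[0,0,0],0]
    - [[0,0,0],0]
    - [[0,0,0],0]

```text
time_s: 7.3
tcp_pos: [0.4794, -0.3342, 0.0914]
ee_rot: [[0.955, -0.297, 0.003], [-0.297, -0.955, 0.0], [0.003, -0.001, -1.0]]
wrist_force: [-0.3, -0.4, 0.9]
gripper_width: 0.226
```

>>> carry_out:
  steps:
    - [[0,0,-1],0]
    - [[0,0,-2.5],0]
    - [[0,0,-4.5],0]
    - [[0,0,-6.5],0]
    - [[0,0,-8.5],0]
    - [[0,0,-10.5],0]
    - [[0,0,-12.5],0]
    - [[0,0,-14],0]
    - [[0,0,-14.5],0]
    - [[0,0,-14.5],0]

```text
time_s: 8.3
tcp_pos: [0.4791, -0.3342, 0.2372]
ee_rot: [[0.955, -0.297, 0.005], [-0.297, -0.955, -0.0], [0.004, -0.001, -1.0]]
wrist_force: [-0.3, -0.6, -1.8]
gripper_width: 0.22
```

Run:
```python
from h import *
s=r.sense();print(s["time_s"],s["tcp_pos"],yaw(),s["wrist_force"],s["gripper_width"],tool([.568,.0265,.235]))
for c in("scene","top"):
    r.capture(c)
    for t in("staple","hasp_hinge","pin_handle"):
        print(c,t,[(np.round(d["centre"],4),round(d["confidence"],2)) for d in r.place_of(c,t)])
```

```text
8.3 [ 0.4791 -0.3342  0.2372] -17.28828547518559 [-0.3079 -0.5519 -1.7534] 0.22041154365625143 [ -2.2296 -37.0824   0.2495]
scene staple [(array([0.5672, 0.0248, 0.1054]), 0.81), (array([0.5465, 0.0322, 0.1317]), 0.69)]
scene hasp_hinge [(array([0.5491, 0.0338, 0.1327]), 0.94)]
scene pin_handle [(array([ 0.4802, -0.3325,  0.2486]), 0.76), (array([ 0.5219, -0.4326,  0.0885]), 0.64)]
top staple [(array([0.5676, 0.0259, 0.109 ]), 0.81)]
top hasp_hinge [(array([0.5531, 0.0319, 0.1238]), 0.75)]
top pin_handle [(array([ 0.4272, -0.4156,  0.0883]), 0.51), (array([ 0.3886, -0.3343,  0.0867]), 0.49)]
```

>>> carry_out:
  steps:
    - [[-0.1,-2,0],0]
    - [[-0.3,-5,0],0]
    - [[-0.5,-9,0],0]
    - [[-0.8,-13,0],0]
    - [[-1,-17,0],0]
    - [[-1.3,-21,0],0]
    - [[-1.5,-25,0],0]
    - [[-1.7,-29,0],0]
    - [[-2,-32.5,0],0]
    - [[-2.1,-35,0],0]
    - [[-2.2,-36.5,0],0]
    - [[-2.2,-37.1,0],0]
    - [[-2.2,-37.1,1],0]
    - [[-2.2,-37.1,2.5],0]
    - [[-2.2,-37.1,3.5],0]
    - [[-2.2,-37.1,3.5],0]
    - [[-2.2,-37.1,3.5],0]

```text
time_s: 10.4
tcp_pos: [0.5681, 0.0259, 0.201]
ee_rot: [[0.955, -0.298, 0.002], [-0.298, -0.955, -0.0], [0.002, -0.0, -1.0]]
wrist_force: [0.5, -1.4, -1.2]
gripper_width: 0.215
```

Run:
```python
from h import *
a=r.capture("scene")
cv2.imwrite("pics/d.png",cv2.resize(a[110:230,230:350][...,::-1],(600,600),interpolation=cv2.INTER_CUBIC))
s=r.sense();print(s["time_s"],s["tcp_pos"],s["ee_rot"],s["wrist_force"],s["gripper_width"],tool([.568,.0262,.202]))
for t in("staple","pin_handle","hasp_hinge"):
    print(t,[(np.round(d["centre"],4),round(d["confidence"],2)) for d in r.place_of("scene",t)])
for P in([.568,.0262,.105],[.568,.0262,.099],s["tcp_pos"]-[0,0,.0765]): print((proj("scene",np.array(P))-[230,110])*5)
```

```text
10.45 [0.5684 0.0261 0.2016] [[ 0.9547 -0.2977  0.0028]
 [-0.2977 -0.9547  0.0003]
 [ 0.0026 -0.0011 -1.    ]] [-0.2533 -0.7033 -0.9679] 0.2270331021637244 [-0.0404  0.0047 -0.0433]
staple [(array([0.5694, 0.0242, 0.1029]), 0.97)]
pin_handle [(array([0.5694, 0.0289, 0.214 ]), 0.78), (array([ 0.421 , -0.4132,  0.0889]), 0.75), (array([ 0.3932, -0.3359,  0.0872]), 0.69), (array([ 0.5224, -0.4323,  0.087 ]), 0.58)]
hasp_hinge [(array([0.5461, 0.034 , 0.1307]), 0.8)]
[257.906 491.524]
[257.3317 500.1251]
[259.6216 462.7219]
```

View pics/d.png

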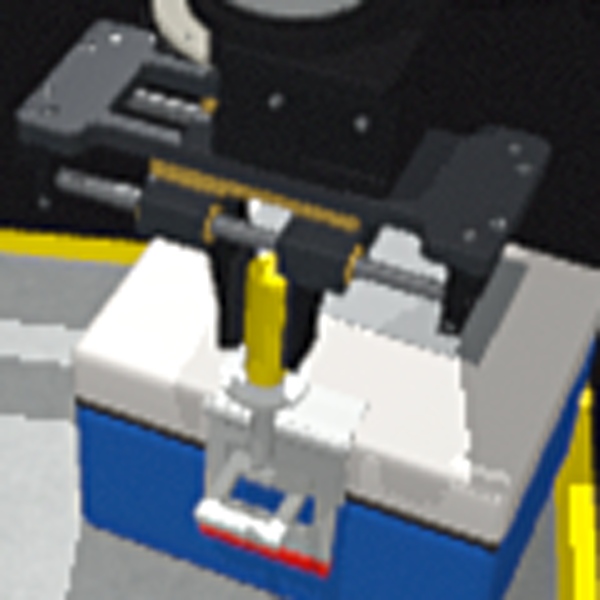

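The pin's tip, at crop (262,465), points at the hole centre, which I predict at (258,491). That counts as centred, so I go down in stages watching the force.

>>> carry_out:
  steps:
    - [[0,0,0.7],0]
    - [[0,0,1.4],0]
    - [[0,0,2.1],0]
    - [[0,0,2.8],0]
    - [[0,0,3.5],0]
    - [[0,0,3.5],0]

```text
time_s: 11.2
tcp_pos: [0.5677, 0.0265, 0.1653]
ee_rot: [[0.955, -0.297, 0.0], [-0.297, -0.955, 0.0], [0.0, -0.0, -1.0]]
wrist_force: [0.7, -0.2, -1.6]
gripper_width: 0.223
```

>>> carry_out:
  steps:
    - [[0,0,0.7],0]
    - [[0,0,1.4],0]
    - [[0,0,2.1],0]
    - [[0,0,2.8],0]
    - [[0,0,3.4],0]
    - [[0,0,3.6],0]
    - [[0,0,3.6],0]

```text
time_s: 11.9
tcp_pos: [0.5666, 0.0263, 0.1281]
ee_rot: [[0.955, -0.298, -0.003], [-0.298, -0.955, -0.0], [-0.002, 0.001, -1.0]]
wrist_force: [0.3, -0.2, -1.1]
gripper_width: 0.22
```

>>> carry_out:
  steps:
    - [[0,0,0.05],0]
    - [[0,0,0.1],0]
    - [[0,0,0.15],0]
    - [[0,0,0.15],0]
    - [[0,0,0.15],0]

```text
time_s: 12.4
tcp_pos: [0.5666, 0.0263, 0.1267]
ee_rot: [[0.955, -0.298, -0.003], [-0.298, -0.955, -0.0], [-0.002, 0.001, -1.0]]
wrist_force: [0.7, -0.3, -0.4]
gripper_width: 0.221
```

Run:
```python
from h import *
a=r.capture("scene")
cv2.imwrite("pics/e.png",cv2.resize(a[120:220,240:340][...,::-1],(600,600),interpolation=cv2.INTER_CUBIC))
s=r.sense();print(s["time_s"],s["tcp_pos"],s["wrist_force"],s["gripper_width"])
for t in("staple","pin_handle"):
    print(t,[(np.round(d["centre"],4),round(d["confidence"],2)) for d in r.place_of("scene",t)][:2])
```

```text
12.45 [0.5666 0.0263 0.1267] [-0.4487 -0.0239 -1.1155] 0.22081201451765003
staple [(array([0.5671, 0.0226, 0.1046]), 0.6)]
pin_handle [(array([ 0.5229, -0.4323,  0.0896]), 0.8), (array([ 0.4228, -0.4118,  0.0876]), 0.71)]
```

View pics/e.png

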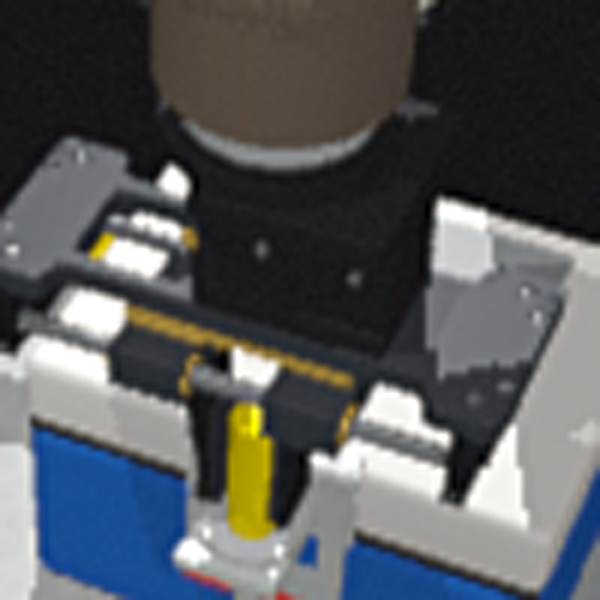

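The collar, at (240,545), is just above or on the staple ring, with no contact force yet. I continue in fine steps.

>>> carry_out:
  steps:
    - [[0,0,0.05],0]
    - [[0,0,0.1],0]
    - [[0,0,0.1],0]
    - [[0,0,0.1],0]

```text
time_s: 12.95
tcp_pos: [0.5667, 0.0263, 0.1266]
ee_rot: [[0.955, -0.298, -0.002], [-0.298, -0.955, -0.0], [-0.002, 0.001, -1.0]]
wrist_force: [-3.4, 0.6, 5.0]
gripper_width: 0.221
```

>>> carry_out:
  steps:
    - [[0,0,0.05],0]
    - [[0,0,0.1],0]
    - [[0,0,0.1],0]
    - [[0,0,0.1],0]

```text
time_s: 13.35
tcp_pos: [0.5667, 0.0263, 0.1265]
ee_rot: [[0.955, -0.297, -0.002], [-0.297, -0.955, -0.001], [-0.001, 0.001, -1.0]]
wrist_force: [-3.9, 0.8, 7.2]
gripper_width: 0.219
```

Contact comes at z = 0.1266 with about 7 N; seated was expected at 0.126. I release and rise.

>>> carry_out:
  gripper: 0
  steps:
    - [[0,0,0],0]
    - [[0,0,0],0]
    - [[0,0,0],0]
    - [[0,0,0],0]
    - [[0,0,0],0]
    - [[0,0,0],0]

```text
time_s: 13.95
tcp_pos: [0.5667, 0.0263, 0.1263]
ee_rot: [[0.955, -0.297, -0.002], [-0.297, -0.955, -0.001], [-0.001, 0.001, -1.0]]
wrist_force: [-0.4, -0.1, 0.5]
gripper_width: 0.496
```

>>> carry_out:
  steps:
    - [[0,0,-1],0]
    - [[0,0,-2.5],0]
    - [[0,0,-4.5],0]
    - [[0,0,-7],0]
    - [[0,0,-10],0]
    - [[-3,0,-13],0]
    - [[-8,0,-14],0]
    - [[-12,0,-14],0]
    - [[-12,0,-14],0]
    - [[-12,0,-14],0]

```text
time_s: 14.95
tcp_pos: [0.4521, 0.0623, 0.268]
ee_rot: [[0.955, -0.296, 0.001], [-0.296, -0.955, 0.001], [0.001, -0.001, -1.0]]
wrist_force: [-0.0, 0.3, -0.7]
gripper_width: 0.503
```

Run:
```python
from h import *
a=r.capture("scene");b=r.capture("top")
cv2.imwrite("pics/f.png",cv2.resize(np.hstack([a[110:230,220:340],b[110:230,150:270]])[...,::-1],(800,400),interpolation=cv2.INTER_CUBIC))
s=r.sense();print(s["time_s"],s["tcp_pos"],s["wrist_force"],s["gripper_width"])
for c in("scene","top"):
  for t in("staple","pin_handle"):
    print(c,t,[(np.round(d["centre"],4),round(d["confidence"],2)) for d in r.place_of(c,t)])
```

```text
15.05 [0.4531 0.0621 0.267 ] [-0.2613  0.1666 -0.0474] 0.4967755520234813
scene staple [(array([0.5661, 0.0222, 0.102 ]), 0.77)]
scene pin_handle [(array([0.5688, 0.0288, 0.1414]), 0.87), (array([ 0.4231, -0.4118,  0.088 ]), 0.62), (array([ 0.5229, -0.4325,  0.0885]), 0.59), (array([ 0.3935, -0.3336,  0.0896]), 0.54)]
top staple [(array([0.567 , 0.027 , 0.1083]), 0.95), (array([0.5658, 0.0217, 0.1374]), 0.44)]
top pin_handle [(array([ 0.3915, -0.3306,  0.0835]), 0.58), (array([0.5653, 0.0263, 0.1401]), 0.52), (array([ 0.4273, -0.4125,  0.0893]), 0.51), (array([ 0.5189, -0.4326,  0.0913]), 0.45)]
```

View pics/f.png

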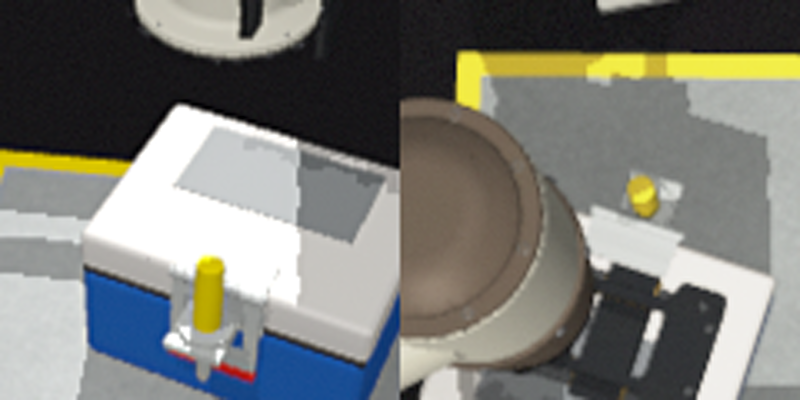

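The pin stands upright through the staple, with its collar on the ring at about (205,335), its shank tip showing below, and the hasp hanging shut behind it. The gripper is clear, so I hand in.

```bash
python3 -c "
from station import r
print(r.finish_job())"
```

```text
the job is handed in; nothing more can be done
None
```

The job is done and handed in at about 15 s on the robot's clock. I pushed the hasp over from behind and it fell shut over the staple. I then took the yellow pin from the white rack, lowered it through the staple's loop until the collar touched, at about 7 N, and let go.

**Last checks:**
- **Picture:** the pin is upright with its collar on the staple and its tip showing below. The hasp hangs shut and the gripper is clear.
- **Handle position:** the networks put the handle at about (0.567, 0.028, 0.141), and 0.139 m was expected for a seated pin. The two cameras differ by up to 3.5 mm, which is within the networks' stated accuracy.
- **Force:** the wrist force was back near zero after release.

**Disagreements:** an early attempt to locate the red rod failed because I matched its opposite ends between the two cameras, so I didn't use that result. The staple's y position from the scene camera wandered by about 4 mm. I used the average, and the pin went in with no sideways contact at the force checks on the way down.

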